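Index the vial with the raised cap under the capping press and press the cap home

ROBOT

A 6-joint arm with a two-finger parallel gripper is mounted at the origin on the work surface. World frame = base frame: x ahead of the robot, y to its left, z up, the work surface at z = 0. Lengths are in m, angles in rad, forces in N, time in s.
With the tool pointing down it reaches from about 0.35 to 0.975 m from the base axis. Payload 7.1 kg.
Tool frame: the origin (TCP) lies midway between the tips of the shut fingers; the grasp point (between the pads) lies 19 mm behind it; z points along the fingers, y is the line along which they close (so a half turn about z gives the same grasp; the last joint's range is limited). The gripper opens to 88 mm and grips with 3 to 60 N. Pads are 20 mm wide; open, the fingers measure 115 mm over their backs; the gripper's body (75 mm by 178 mm) begins 61 mm behind the grasp point.
Start: joints at [1.158, 0.423, 1.63, -0, 1.089, -0.019], TCP at [0.24, 0.577, 0.223] pointing down, gripper open.
Joint ranges: [-3, 3], [-0.9, 2.11], [0.09, 2.58], [-1.31, 4.45], [0.11, 2.69], [-2.54, 2.54]. Speed limits (rad/s): [2.39, 2.39, 3.01, 3.14, 3.14, 3.14].

INTERFACE

Orientations are given as a unit quaternion [w, x, y, z].
In Python, from station import move_pose, movel, movej, command_gripper, wait, inverse_kinematics, read_camera, camera_info, MotionError, job_done, get_time, get_joint_pos, get_qvel, get_effort, get_tcp_pos, get_ee_rot, get_ft_force, get_ft_torque, get_grip_width, get_finger_force gives the robot as it stands. Calls block until the motion is done:
- move_pose(position, orientation): joint-space move of the TCP to a pose.
- movel(position, frame=None, v=0.15, until_force=None): straight line of the TCP; frame=None keeps the orientation; v is the mean speed in m/s. With until_force (N) it stops when the force on the tool has changed by that much, and returns True; else False.
- movej(angles): joint-space move.
- command_gripper(opening): opening from 0.0 (shut) to 1.0 (fully open); the grip force is fixed at half the most; returns when the fingers have stopped.
- wait(seconds).
- inverse_kinematics(position, orientation): joint angles nearest the present ones, or None.
- read_camera(name): name is "scene" or "top" or "wrist"; returns the picture (480x640x3 uint8, red, green, blue); there is no depth.
- camera_info(name): a dict with "intrinsics" (3x3 intrinsics, pixels), "T" (4x4, takes a point from camera to world coordinates); the wrist camera has in their place "tool_from_camera" (4x4, takes a point from camera to tool coordinates, whose origin is the TCP and whose axes are the flange's). Camera axes: x right, y up, looking along -z (the intrinsics and any distortion apply to the point x, -y, -z); pixel columns grow to the right and rows downward; lengths in m; the calibration is good to about 2 mm. A picture is of the moment at which its call begins: read the wrist's pose just before it. camera_info takes no time and is no camera call.
A pose or a line that the arm cannot do raises MotionError and nothing moves.
- job_done(): hands the job in; it is judged then, once.
Readings, each from a call of its own:
- get_time(): time.
- get_joint_pos(): joint angles.
- get_qvel(): joint speeds.
- get_effort(): joint torques, N m.
- get_tcp_pos(): TCP position.
- get_ee_rot(): TCP orientation.
- get_ft_force(): force on the tool from outside, world axes, zero at the start.
- get_ft_torque(): the same for the moment, N m.
- get_grip_width(): opening from 0.0 (shut) to 1.0 (fully open).
- get_finger_force(): force on a finger pad.
Only numpy, scipy, OpenCV 4.12 (cv2) and the standard library are available. Lean on these libraries where they do the work, as an engineer would, in place of code of your own. Each camera call takes 0.05 s, during which the arm holds its last target. There are 200 camera calls.

TASK

One of the four vials on the capping press's six-station dial has a cap that still stands up off its neck. Turn the dial by its upright pegs, click by click, until that vial rests in the detent straight under the ram, then crank the handle half a turn until the flat of the cam sits squarely on the ram's plate, keep it there for a full second so that the cap is pressed home, and crank on or back until the ram is fully up again. Bring the ram down on nothing but that vial, and leave the spatula, the tip box and the tray where they are.

Things in the scene. Friction and masses are not known exactly. Their poses are not given: they have to be found in the camera images.
- press: Hand capping press, light grey, fixed to the bench. Origin on the bench under the ram's axis; x points away from the operator (crank handle points to -x), y to the operator's left, z up; all 'press' numbers are mm in this frame. Base plate x -130..130, y -195..135, 16 high. Column x -30..50, y 72..122, up to z 296. Head behind the cam: x 16..66, y -30..122, z 142..250.
- cover (a point): Middle of the front edge of the clear 6 mm guard plate over cam and crank: press x -63, y 31, z 296; the plate spans x -63..66, y -60..122. An upright gripper strikes it when taking the handle round: lean the tool back towards the operator (25 to 45 degrees), fingers either side (y) of the handle.
- dial (a joint): Angle of the indexing dial (rad), grows anticlockwise from above, turns without end either way; 0 (or whole turns) with the raised-cap vial under the ram. Six stations: a sprung roller in a star wheel pulls the dial into the nearest whole multiple of pi/3 and holds it; 0.45 N m at most to turn over the crest half-way between two stations.
- dial_hub (a point): On the dial's upright axis (press x 0, y -62), top of its steel hub, z 62; x and y axes turn with the dial, y points to the raised-cap vial. Aluminium plate, 200 mm diameter, top at z 50. Six nests 62 mm from the axis (the one under the ram straight to press +y): four hold 28 mm glass vials, fixed in them, two are empty.
- peg (a point): Middle (z 75) of one of six alike upright black push pegs, 14 mm diameter, z 50 to 100, on ears 112 mm from the dial's axis, half-way between the nests; this one 30 degrees anticlockwise (from above) of the raised-cap vial. At rest one peg stands straight towards the operator (press x -112, y -62), below the crank: lean the tool back about 30 degrees there too.
- cap_top (a point): Centre of the top of the raised cap: white, 25 mm diameter, 14 high, its top 114 mm above the bench, while the caps of the other three vials, alike but seated, end at 104. Turns with the dial.
- cap (a joint): How far that cap has been pushed down (m): 0 raised, 0.010 to 0.011 fully home. It takes about 6 N and stays where it is pushed.
- crank (a joint): Camshaft angle (rad) about a level axis along press x at press y 0, z 220. 0: handle and cam nose up, ram up; grows as the handle goes from the top to press -y (clockwise to the operator), without end either way; pi or -pi: both straight down, flat square on the ram. Within 1.5 rad of the top the ram is up and the crank stays where let go; 0.12 N m friction, up to 0.6 when pressing.
- handle (a point): Middle (press x -78) of the crank's free-spinning round black handle, along press x: 18 mm diameter, press x -105..-47, on a 50 mm crank arm whose front face is at press x -42. It moves on a circle of 50 mm radius, 170 to 270 mm above the bench.
- cam_flat (a point): Middle of the 18 mm wide flat on the nose of the steel cam, 40 mm from the shaft; its z axis points from the shaft out through the flat (straight down when the cam sits squarely on the ram's plate).
- ram (a joint): How far the ram is down (m): 0 fully up (a spring lifts it), 0.026 on the cam's flat, up to 0.027 as an edge of the flat goes past.
- ram_tip (a point): Centre of the underside of the ram's grey pad, 26 mm diameter, on the ram's axis (press x 0, y 0); 130 mm above the bench when up.
- spatula: Bystander: steel lab spatula with a flat blade at each end, lying flat, 185 x 13 x 6 mm, long along its x axis; origin under its middle.
- tip_box: Bystander: grey pipette tip box with a clear lid, 117 x 80 x 65 mm; origin at the centre of its underside.
- cap_tray: Bystander: open steel tray with spare caps, 130 x 100 x 30 mm; origin at the centre of its underside.

How it is judged:
By the outcome, as a careful person would: the job done as asked, in the order asked, and still so for the second after the job is handed in, with the robot touching nothing.
It also fails if it takes over 72 s, if anything falls off the work surface, if the arm or the gripper's body presses on something with over 40 N, if the wrist force passes 120 N, or if a joint passes its speed limit or range.

## Working session

There is one attempt and no reset: what is moved stays moved. The work goes in short steps, each a Python script; the robot and the scene stay as the last script left them, time stands still between calls to the robot, and variables do not carry over. Pictures are saved under pics/ and viewed, at most 10 in all, crops included, and the job is handed in when it is done.

```bash
ls; mkdir -p pics; python3 - <<'E'
from station import *
import cv2,numpy as np
for n in ("scene","top"):
    im=read_camera(n); cv2.imwrite(f"pics/{n}0.png",im[:,:,::-1]); 
    c=camera_info(n); print(n,{k:np.round(v,4).tolist() if not isinstance(v,str) else v for k,v in c.items()})
print(camera_info("wrist")); print(get_time(),get_ee_rot())
E
```

```text
pics
scene {'intrinsics': [[503.9604, 0.0, 316.5467], [0.0, 503.9604, 237.5695], [0.0, 0.0, 1.0]], 'T': [[0.5126, -0.7355, 0.443, 1.0547], [0.8586, 0.439, -0.2646, -0.3235], [0.0001, 0.516, 0.8566, 1.1035], [0.0, 0.0, 0.0, 1.0]]}
top {'intrinsics': [[540.102, 0.0, 315.858], [0.0, 540.102, 242.1768], [0.0, 0.0, 1.0]], 'T': [[-0.0631, 0.974, -0.2175, 0.3168], [-0.998, -0.0614, 0.0147, -0.0128], [0.001, 0.218, 0.9759, 1.4287], [0.0, 0.0, 0.0, 1.0]]}
{'intrinsics': array([[349.7018299 ,   0.        , 322.61822682],
       [  0.        , 349.7018299 , 241.33214193],
       [  0.        ,   0.        ,   1.        ]]), 'tool_from_camera': array([[-1.73454574e-05,  9.55144817e-01,  2.96139121e-01,
         8.18309687e-02],
       [ 9.99999958e-01, -6.96166719e-05,  2.83108357e-04,
        -2.14613820e-04],
       [ 2.91025700e-04,  2.96139113e-01, -9.55144775e-01,
        -1.60854213e-01],
       [ 0.00000000e+00,  0.00000000e+00,  0.00000000e+00,
         1.00000000e+00]])}
0.1 [-1.32232024e-04  1.95641757e-01  9.80675210e-01 -6.46496836e-04]
```

View pics/scene0.png

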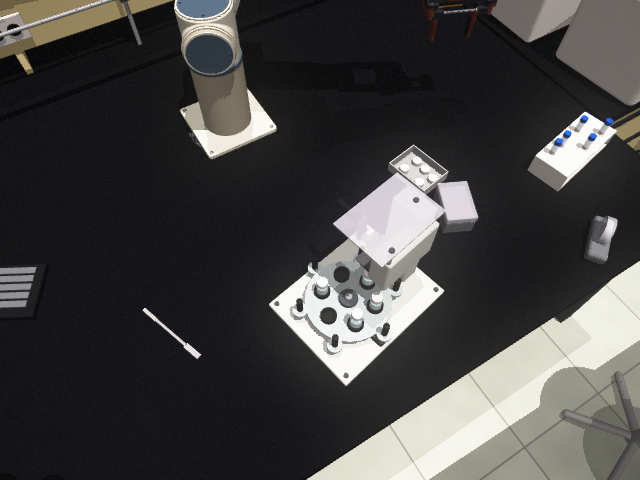

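View pics/top0.png

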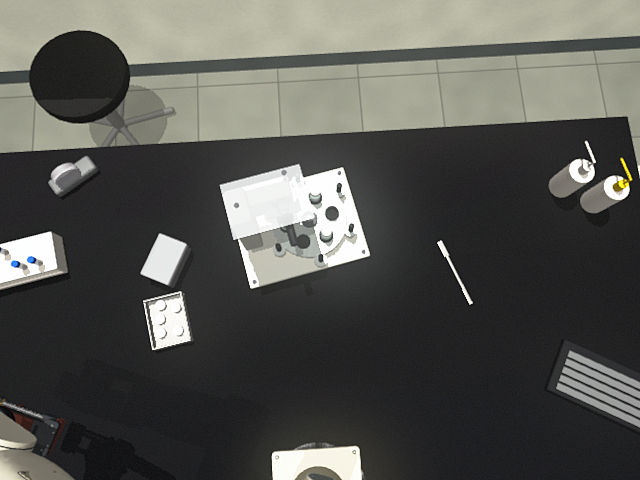

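The scene view shows the press plate with corners near (270,304), (346,382) and (443,290). The top view has them near (254,287), (369,254) and (343,168), so the press faces the robot at roughly x 0.6. Next I'll refine the pose and look at the vials close up.

```bash
cat > h.py <<'E'
from station import *
import numpy as np,cv2
from scipy.spatial.transform import Rotation as R
def cam(n):
    c=camera_info(n)
    if n!="wrist": return np.array(c["intrinsics"]),np.array(c["T"])
    T=np.eye(4); q=np.array(get_ee_rot()); T[:3,:3]=R.from_quat(q[[1,2,3,0]]).as_matrix(); T[:3,3]=get_tcp_pos()
    return np.array(c["intrinsics"]),T@np.array(c["tool_from_camera"])
def onplane(K,T,uv,z):
    p=np.c_[np.atleast_2d(uv),np.ones(len(np.atleast_2d(uv)))]@np.linalg.inv(K).T
    d=(p*[1,-1,-1])@T[:3,:3].T; o=T[:3,3]
    return o+d*((z-o[2])/d[:,2])[:,None]
def proj(K,T,P):
    c=(np.atleast_2d(P)-T[:3,3])@T[:3,:3]; c=c*[1,-1,-1]; q=c@K.T
    return q[:,:2]/q[:,2:]
E
python3 - <<'E'
from h import *
s=cv2.imread("pics/scene0.png"); t=cv2.imread("pics/top0.png")
obj=np.array([[-130,-195],[130,-195],[130,135],[-130,135]])/1000.
est={}
for n,im,uv in (("scene",s,[(270,304),(346,382),(443,290)]),("top",t,[(369,254),(343,168),(254,287)])):
    g=cv2.cvtColor(im,cv2.COLOR_BGR2GRAY)
    uv=cv2.cornerSubPix(g,np.float32(uv).reshape(-1,1,2),(4,4),(-1,-1),(3,50,.01)).reshape(-1,2)
    K,T=cam(n); P=onplane(K,T,uv,.016)[:,:2]; o=obj[[0,1,2]] if n=="scene" else obj[[0,1,3]]
    a,b=o-o.mean(0),P-P.mean(0); H=a.T@b; th=np.arctan2(H[0,1]-H[1,0],H[0,0]+H[1,1])
    Rm=np.array([[np.cos(th),-np.sin(th)],[np.sin(th),np.cos(th)]]); tr=P.mean(0)-Rm@o.mean(0)
    print(n,uv.round(1).tolist(),P.round(4).tolist(),"th",th,"o",tr,"res mm",(1000*(P-(o@Rm.T+tr))).round(1).tolist())
a=cv2.resize(s[230:390,260:450],None,fx=3.5,fy=3.5,interpolation=2);cv2.imwrite("pics/c1.png",a[:600,:800])
E
```

```text
scene [[268.20001220703125, 303.8999938964844], [345.6000061035156, 385.5], [444.0, 290.29998779296875]] [[0.5896, -0.1771], [0.8416, -0.1237], [0.7723, 0.197]] th 0.21218473439224073 o [0.67428291 0.03937937] res mm [[1.4, 1.5], [-0.8, 0.2], [-0.6, -1.7]]
top [[369.70001220703125, 255.0], [342.20001220703125, 166.8000030517578], [250.39999389648438, 288.20001220703125]] [[0.5877, -0.1751], [0.8405, -0.1204], [0.5187, 0.1454]] th 0.21283826695540664 o [0.67335834 0.04220107] res mm [[0.3, 0.8], [-1.1, 0.5], [0.9, -1.3]]
```

View pics/c1.png

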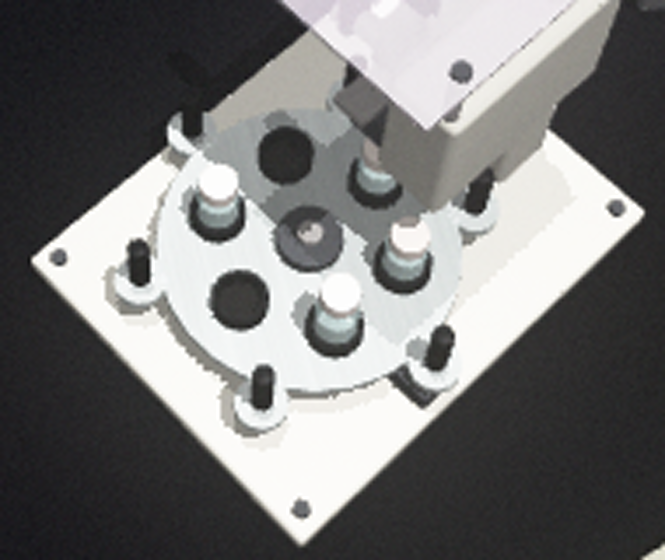

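The crop shows four vials: one under the ram at (375,170), then (218,200), (340,300) and (403,250). The empty nests are at (285,155) and (240,298). I'll compare each white cap with its predicted top at 104 and 114 mm.

```bash
cat >> h.py <<'E'
TH=0.2125; O=np.array([0.674,0.041,0])
RP=R.from_euler("z",TH).as_matrix()
def pw(x,y,z): return O+RP@(np.array([x,y,z])/1000.)
E
python3 - <<'E'
from h import *
s=cv2.imread("pics/scene0.png"); K,T=cam("scene")
big=cv2.resize(s[230:390,260:450],None,fx=4,fy=4,interpolation=2)[:600,:800]
for k in range(6):
    a=k*np.pi/3; c=(-62*np.sin(a),-62+62*np.cos(a))
    for z,col in((104,(0,0,255)),(114,(0,200,0))):
        ring=[pw(c[0]+12.5*np.cos(b),c[1]+12.5*np.sin(b),z) for b in np.linspace(0,6.28,40)]
        uv=(proj(K,T,np.array(ring))-[260,230]+.5)*4
        cv2.polylines(big,[np.int32(uv)],True,col,1)
    print(k,proj(K,T,pw(*c,104))[0].round(1))
    a+=np.pi/6; p=(-112*np.sin(a),-62+112*np.cos(a))
    for z in (50,100):
        u=(proj(K,T,pw(*p,z))[0]-[260,230]+.5)*4; cv2.circle(big,(int(u[0]),int(u[1])),4,(255,0,0),1)
cv2.imwrite("pics/c2.png",big)
E
```

```text
0 [369.5 271.6]
1 [342.6 264.4]
2 [322.5 281.4]
3 [329.2 306.9]
4 [357.3 314.8]
5 [377.4 296.5]
```

View pics/c2.png

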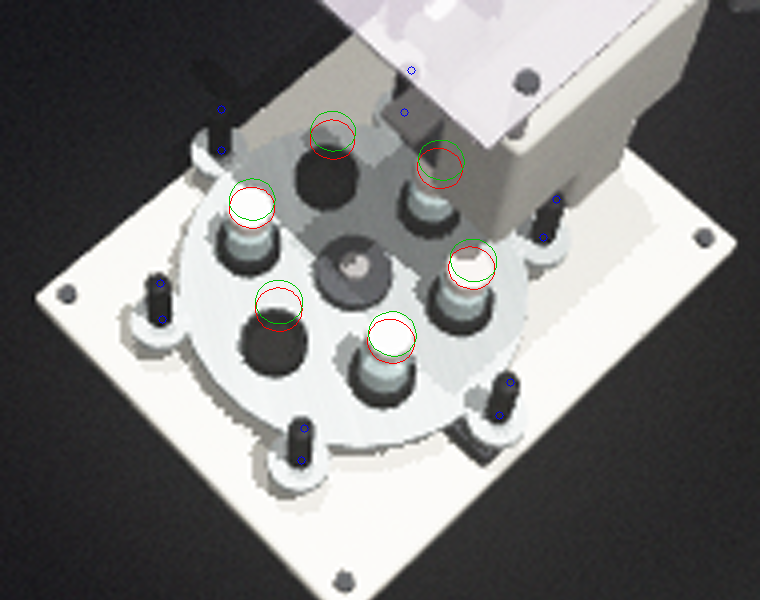

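Only the far right vial, station k=4, fits the 114 mm ring. The raised cap is therefore at dial −120° and needs two anticlockwise clicks. I'll push pegs on the dial's open right-hand side (−y) and check IK for that and for the crank first.

```bash
cat >> h.py <<'E'
def quat(y,z):
    y,z=np.array(y,float),np.array(z,float); M=RP@np.c_[np.cross(y,z),y,z]
    return R.from_matrix(M).as_quat()[[3,0,1,2]].tolist()
L=np.radians(20)
PZ=np.array([0,np.sin(L),-np.cos(L)]); PQ=quat([1,0,0],PZ)
def pegtcp(a,back=0):   # TCP for grasp point on peg at dial-angle a (deg)
    a=np.radians(a); g=np.array([-112*np.sin(a),-62+112*np.cos(a),82])
    return pw(*(g+PZ*(19-back))).tolist()
LC=np.radians(35)
CZ=np.array([np.sin(LC),0,-np.cos(LC)]); CQ=quat([0,1,0],CZ)
def htcp(a,back=0,r=50,dy=0,dz=0,x=-82):
    g=np.array([x,-r*np.sin(a)+dy,220+r*np.cos(a)+dz]); return pw(*(g+CZ*(19-back))).tolist()
E
python3 - <<'E'
from h import *
f=lambda p,q:(lambda r:None if r is None else np.round(r,2).tolist())(inverse_kinematics(p,q))
for a in(150,180,210):
    print(a,np.round(pegtcp(a),3),f(pegtcp(a),PQ),f(pegtcp(a,80),PQ))
for a in(0,1.57,3.14,-1.57): print(a,np.round(htcp(a),3),f(htcp(a),CQ),f(htcp(a,80),CQ))
print(f([.5,-.3,.45],PQ), f([.35,.45,.45],PQ))
E
```

```text
150 [ 0.651 -0.12   0.064] [-0.34, 0.75, 1.51, 0.33, 1.09, -0.74] [-0.37, 0.68, 1.45, 0.31, 1.23, -0.72]
180 [ 0.709 -0.123  0.064] [-0.32, 0.82, 1.36, 0.33, 1.16, -0.69] [-0.35, 0.75, 1.3, 0.31, 1.29, -0.67]
210 [ 0.761 -0.096  0.064] [-0.26, 0.88, 1.24, 0.33, 1.21, -0.62] [-0.29, 0.81, 1.18, 0.31, 1.34, -0.61]
0 [0.604 0.026 0.254] [-0.05, 0.17, 2.06, 0.46, 0.35, -2.23] [-0.09, -0.0, 2.08, 0.36, 0.5, -2.13]
1.57 [ 0.615 -0.023  0.204] None [-0.2, 0.1, 2.1, 0.58, 0.43, -2.46]
3.14 [0.605 0.026 0.154] None [-0.09, 0.17, 2.18, 0.69, 0.27, -2.49]
-1.57 [0.594 0.075 0.204] [0.06, 0.25, 2.12, 0.47, 0.19, -2.16] [0.04, 0.06, 2.15, 0.29, 0.34, -1.99]
[-0.68, 0.33, 1.3, 0.22, 1.78, -0.87] [0.73, 0.06, 1.62, 0.32, 1.29, 0.45]
```

```bash
python3 - <<'E'
import h; from h import *
for flip in(1,-1):
  for lean in(25,30,35):
    for yaw in (-10,0,10):
      l=np.radians(lean); w=R.from_euler("z",yaw,degrees=True).as_matrix()
      h.CZ=w@np.array([np.sin(l),0,-np.cos(l)]); q=quat(w@np.array([0,flip,0]),h.CZ)
      J=[inverse_kinematics(htcp(a,x=-86),q) for a in np.linspace(-3.2,1.2,12)]
      ok=[j is not None for j in J]; A=np.array([j for j in J if j is not None])
      if len(A): print(flip,lean,yaw,"".join("01"[o] for o in ok),"j4",A[:,3].min().round(2),A[:,3].max().round(2),"j5min",A[:,4].min().round(2),"j6",A[:,5].min().round(2),A[:,5].max().round(2))
E
```

```text
1 25 -10 111111111111 j4 -0.08 0.11 j5min 0.31 j6 -1.78 -1.42
1 25 0 111111111111 j4 0.13 0.32 j5min 0.34 j6 -2.13 -1.82
1 25 10 111111111111 j4 0.3 0.5 j5min 0.4 j6 -2.46 -2.17
1 30 -10 111111111111 j4 -0.15 0.18 j5min 0.18 j6 -1.85 -1.36
1 30 0 111111111111 j4 0.22 0.59 j5min 0.22 j6 -2.38 -1.91
1 30 10 000111111100 j4 0.45 0.6 j5min 0.34 j6 -2.48 -2.34
1 35 -10 000111111111 j4 -0.4 0.33 j5min 0.12 j6 -2.0 -1.11
1 35 0 000111111110 j4 0.39 0.69 j5min 0.15 j6 -2.44 -2.1
-1 25 -10 111111111111 j4 -0.08 0.11 j5min 0.31 j6 1.37 1.72
-1 25 0 111111111111 j4 0.13 0.32 j5min 0.34 j6 1.01 1.32
-1 25 10 111111111111 j4 0.3 0.5 j5min 0.4 j6 0.68 0.97
-1 30 -10 111111111111 j4 -0.15 0.18 j5min 0.18 j6 1.29 1.79
-1 30 0 111111111111 j4 0.22 0.59 j5min 0.22 j6 0.76 1.23
-1 30 10 111111111111 j4 0.45 0.79 j5min 0.32 j6 0.38 0.8
-1 35 -10 000111111111 j4 -0.4 0.33 j5min 0.12 j6 1.14 2.03
-1 35 0 111111111111 j4 0.39 1.21 j5min 0.13 j6 0.13 1.04
-1 35 10 111111111111 j4 0.67 1.2 j5min 0.27 j6 -0.05 0.56
```

Leaning 27° with no yaw works all the way round the crank, with the camera on the operator's side. Next I'll do the first dial click.

```bash
sed -i 's/^LC=.*/LC=np.radians(27)/; s/x=-82):/x=-86):/' h.py; cat >> h.py <<'E'
def click():
    move_pose(pegtcp(150,90),PQ); movel(pegtcp(150),v=.15)
    fm=0
    for a in range(160,211,10):
        movel(pegtcp(a),v=.12); f=np.linalg.norm(get_ft_force()); fm=max(fm,f)
    wait(.3); print("maxF",fm,"rest",np.round(get_ft_force(),1)); movel(pegtcp(210,90),v=.25)
def snap(n,fn):
    K,T=cam(n); im=read_camera(n); cv2.imwrite(fn,im[:,:,::-1]); np.savez(fn[:-4]+".npz",K=K,T=T); return im
E
python3 - <<'E'
from h import *
command_gripper(.33); print(get_grip_width())
x=get_tcp_pos(); movel([x[0]+.05,x[1],.42],v=.3)
move_pose([.5,-.28,.42],PQ)
print(get_time())
click(); print(get_time()); snap("scene","pics/s1.png"); snap("wrist","pics/w1.png")
s=cv2.imread("pics/s1.png"); cv2.imwrite("pics/s1c.png",cv2.resize(s[180:390,240:450],(600,600),interpolation=2))
E
```

```text
0.3291439082488332
5.0583
maxF 5.339830256107613 rest [-0.1 -0.8  0.1]
9.8
```

View pics/s1c.png

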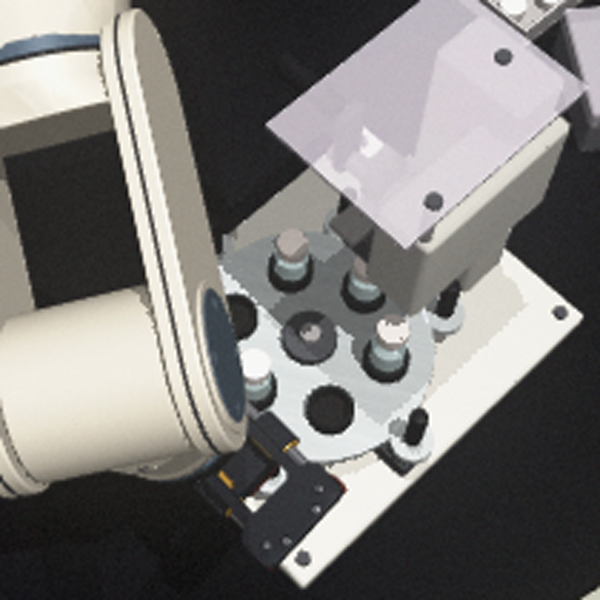

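The crop shows the dial advanced one station: vials now at 0, 1, 3 and 5, with the raised one at 5 near (393,345). Next comes the second click, then a retreat up and over to the crank side.

```bash
python3 - <<'E'
from h import *
click(); print(get_time())
movel([.5,-.28,.42],v=.35)
command_gripper(.6)
move_pose(htcp(0,130),CQ); print(get_time())
snap("scene","pics/s2.png"); im=snap("wrist","pics/w2.png")
K,T=cam("wrist")
for P in [pw(-105,0,270),pw(-47,0,270),pw(-112,-62,100),pw(-63,31,296)]: print(proj(K,T,P)[0].round(0))
E
```

```text
maxF 5.5553001911744575 rest [-0.7 -0.6  0.6]
13.8833
16.9417
[324. 220.]
[324. 270.]
[268. 115.]
[363. 281.]
```

View pics/w2.png

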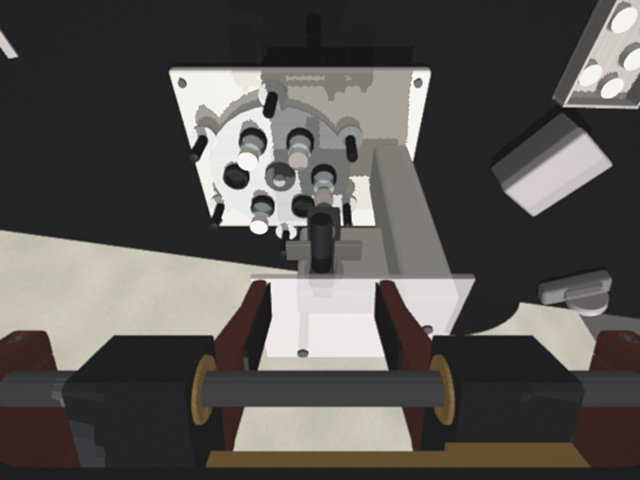

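The wrist view shows the handle upright at (322,205–270), within 3 px of where I predicted. Vials are at (252,145), (300,147), (262,210) and under the ram at (323,185). Before pressing I'll check the cap heights again.

```bash
python3 - <<'E'
from h import *
s=cv2.imread("pics/w2.png"); d=np.load("pics/w2.npz"); K,T=d["K"],d["T"]
o=np.array([190,80]); big=cv2.resize(s[80:230,190:390],None,fx=4,fy=4,interpolation=2)
for k in range(6):
    a=k*np.pi/3; c=(-62*np.sin(a),-62+62*np.cos(a))
    for z,col in((104,(0,0,255)),(114,(0,200,0))):
        uv=(proj(K,T,np.array([pw(c[0]+12.5*np.cos(b),c[1]+12.5*np.sin(b),z) for b in np.linspace(0,6.28,40)]))-o+.5)*4
        cv2.polylines(big,[np.int32(uv)],True,col,1)
uv=(proj(K,T,np.array([pw(-105,9*np.cos(b),270+9*np.sin(b)) for b in np.linspace(0,6.28,40)]))-o+.5)*4
cv2.polylines(big,[np.int32(uv)],True,(255,0,0),1)
cv2.imwrite("pics/w2c.png",big)
E
```

```text
(no output)
```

View pics/w2c.png

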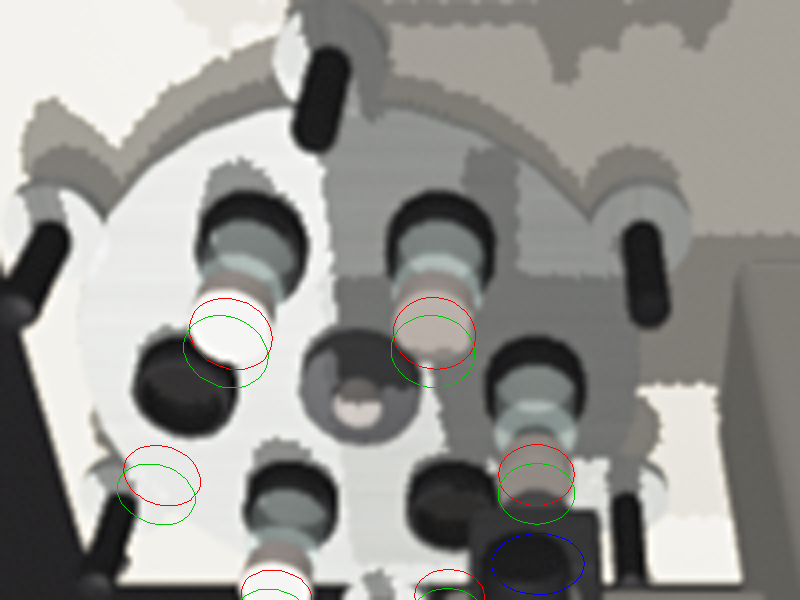

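Stations 1 and 2 fit the 104 mm ring (seated), and the handle matches its predicted circle at (535,563). I'll grip the handle and crank to −π, relieving radial force as it goes.

```bash
cat >> h.py <<'E'
def fpress(): return RP.T@np.array(get_ft_force())
def arc(a0,a1,e,n,v=.12,k=.1,log=True):
    for a in np.linspace(a0,a1,n+1)[1:]:
        movel(htcp(a,dy=e[0],dz=e[1]),v=v)
        f=fpress()[1:]; r=np.array([-np.sin(a),np.cos(a)]); fr=f@r; e=e+np.clip(k*fr,-1,1)*r
        if log: print(round(a,2),"f",fpress().round(1),"e",e.round(2))
        if np.linalg.norm(fpress())>70 or np.linalg.norm(e)>6: print("STOP"); break
    return a,e
E
python3 - <<'E'
from h import *
hit=movel(htcp(0),v=.12,until_force=12); print("hit",hit,fpress().round(1))
if not hit:
    command_gripper(0); print(get_grip_width()*88,get_finger_force(),fpress().round(1))
    a,e=arc(0,-np.pi/2,np.zeros(2),8); print(a,e,get_grip_width()*88,get_time())
E
```

```text
hit False [ 0.8 -0.6  0.1]
17.443044751722805 30.00043272972107 [-0.9 -3.   1. ]
-0.2 f [-0.9  1.8  1.9] e [0.04 0.21]
-0.39 f [ 1.2  1.8 -0.7] e [0.04 0.22]
-0.59 f [ 1.8  1.8 -1.8] e [0.02 0.17]
-0.79 f [ 2.7  2.9 -1. ] e [0.11 0.27]
-0.98 f [ 2.5  2.4 -2.1] e [0.18 0.32]
-1.18 f [ 3.8 -0.4 -3.8] e [0.02 0.25]
-1.37 f [ 3.3  0.3 -3.6] e [-0.02  0.24]
-1.57 f [ 2.8  0.5 -4.3] e [0.02 0.24]
-1.5707963267948966 [0.02377245 0.24027962] 17.366632833747303 20.925
```

```bash
python3 - <<'E'
from h import *
a,e=arc(-np.pi/2,-np.pi,np.array([.02,.24]),9,v=.1); np.save("e.npy",e)
print(get_grip_width()*88,get_time()); wait(1.2); print(fpress().round(1),get_ft_torque())
snap("wrist","pics/w3.png"); snap("scene","pics/s3.png"); K,T=cam("wrist")
for x in(-105,-47): print(proj(K,T,pw(x,0,170))[0])
E
```

```text
-1.75 f [0.6 1.7 1.4] e [0.17 0.21]
-1.92 f [0.3 2.2 1.5] e [0.31 0.16]
-2.09 f [0.7 0.7 0.5] e [0.34 0.14]
-2.27 f [1.1 1.4 0.8] e [0.39 0.1 ]
-2.44 f [0.9 0.1 1.3] e [0.33 0.18]
-2.62 f [ 1.3 -1.9 -0.1] e [0.28 0.25]
-2.79 f [ 2.  -1.5 -0.9] e [0.3  0.22]
-2.97 f [ 1.2 -0.8  0.8] e [0.28 0.31]
-3.14 f [ 2.1  1.1 -0.2] e [0.28 0.3 ]
17.543616113438272 23.175
[ 2.3  3.2 -1.2] [ 0.51931538 -0.01662644  0.28952343]
[321.84551338 295.53050179]
[322.00953824 361.3462016 ]
```

View pics/w3.png

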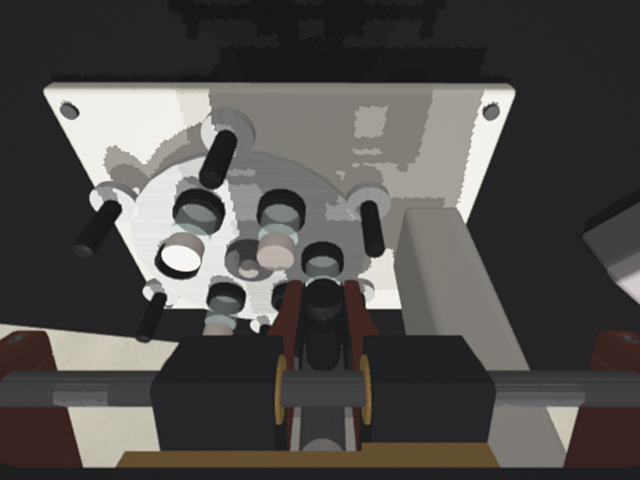

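The handle is held at the bottom, near (323,296), with its top edge at (308–341,285). I'll cross-check the frame's y with the plate's front corners at (45,87) and (515,84) in this view.

```bash
python3 - <<'E'
from h import *
d=np.load("pics/w3.npz"); g=cv2.imread("pics/w3.png",0)
uv=cv2.cornerSubPix(g,np.float32([(45,86),(515,84)]).reshape(-1,1,2),(5,5),(-1,-1),(3,50,.01)).reshape(-1,2)
print(uv); P=onplane(d["K"],d["T"],uv,.016); print(((P-O)@RP*1000).round(1))
row=g[292]; print(row[295:350].tolist())
print(((np.array(get_tcp_pos())-O)@RP*1000).round(2))
E
```

```text
[[ 42.65971   89.103516]
 [515.        84.      ]]
[[-131.9 -191.    16. ]
 [-135.4  130.2   16. ]]
[47, 46, 46, 46, 44, 44, 40, 31, 26, 27, 29, 28, 29, 29, 29, 28, 29, 28, 28, 29, 27, 25, 29, 28, 27, 26, 27, 28, 29, 27, 28, 29, 28, 28, 29, 29, 27, 27, 27, 29, 27, 28, 29, 29, 28, 29, 27, 27, 31, 38, 44, 47, 47, 45, 45]
[-77.4    0.34 153.37]
```

The corners' mean y is −30.4 against the true −30, so the crank is square to within about 0.5 mm. I'll hold a bit longer at y=0, crank back to the top, release and retreat.

```bash
python3 - <<'E'
from h import *
e=np.load("e.npy"); e[0]=0
movel(htcp(-np.pi,dy=0,dz=e[1]),v=.05); wait(1.4); print(fpress().round(1))
a,e=arc(-np.pi,0,e,16,v=.12); print(get_time(),get_grip_width()*88)
command_gripper(.6); wait(.2); print(fpress().round(1))
movel(htcp(0,130),v=.2); wait(.3); snap("wrist","pics/w4.png"); print(get_time())
s=cv2.imread("pics/w4.png"); cv2.imwrite("pics/w4c.png",cv2.resize(s[80:280,190:390],(600,600),interpolation=2))
E
```

```text
[ 2.3  4.8 -0.1]
-2.95 f [ 1.9 -0.5 -0.9] e [0.02 0.22]
-2.75 f [2.3 2.  1.5] e [-0.01  0.27]
-2.55 f [0.8 4.5 2.3] e [0.03 0.22]
-2.36 f [-0.5  6.1  6.5] e [0.01 0.24]
-2.16 f [-0.6  6.6  6.3] e [0.18 0.13]
-1.96 f [-2.1  4.2  6.9] e [0.29 0.08]
-1.77 f [-1.3  2.3  6.4] e [0.39 0.06]
-1.57 f [ 1.9 -0.2  0.8] e [0.37 0.06]
-1.37 f [ 1.6 -0.1  0.8] e [0.37 0.06]
-1.18 f [1.9 0.3 1.3] e [0.45 0.09]
-0.98 f [ 2.8 -0.5  0.3] e [0.43 0.08]
-0.79 f [ 1.8 -0.7  1.2] e [0.45 0.1 ]
-0.59 f [ 3.4 -1.1  1.6] e [0.49 0.16]
-0.39 f [ 1.5 -0.7  1.6] e [0.54 0.28]
-0.2 f [ 2.9 -1.3  0.7] e [0.55 0.32]
0.0 f [ 2.4 -1.8  0.8] e [0.55 0.39]
30.125 17.57755786261304
[-0.7  0.4 -0.5]
32.2
```

View pics/w4c.png

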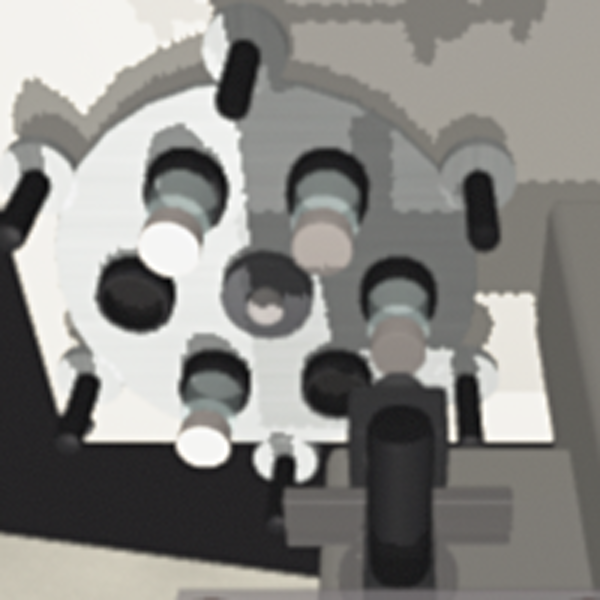

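The handle is back at the top, near (400,495), and the ram plate is where it started. The cap under the ram at (398,345) now sits like the seated ones.

```bash
python3 -c "
from station import *
print(job_done())"
```

```text
the job is handed in; nothing more can be done
None
```

I handed the job in at about 32 s: I turned the dial two clicks to bring the raised-cap vial under the ram, held the cam at the bottom for over 2.5 s and cranked it back up; by camera the cap looks seated and the ram is up, and I never went near the spatula, tip box or tray.

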